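Refit the speed knob on the stirrer's keyed shaft

TASK

The speed knob has come off the magnetic stirrer and stands on the bench. Set it on the stirrer's bare keyed shaft, press lightly and turn it slowly until its slot slips over the key and it drops fully home, then turn it so that its white pointer stands at the bold black line on the dial, and let go. Do not force the knob down before it has dropped home, and leave the beaker, the vial and the petri dish where they stand.

Things in the scene. Friction and masses are not known exactly. Their poses are not given: they have to be found in the camera images.
- knob: black round knob, 44 mm diameter, 38 mm tall, about 60 g, standing on the bench, open bore downward. Origin: centre of its underside; z up along its axis; x towards the white pointer line on its top. At the start the pointer's direction is 0.6 to 1.8 rad anticlockwise of world +x
- knob_slot (a point): on the knob's underside, 11.5 mm from its axis towards the pointer: middle of the mouth of the key slot. The knob's bore is round, 17.5 mm diameter, 30 mm deep; on the pointer side (+x) a slot 6.5 mm wide runs along its whole depth, out to 14 mm from the axis
- stirrer: white magnetic stirrer, 200 mm deep (x) by 130 mm wide (y), fixed; flat top 50 mm above the bench, a white round plate on its far half (top at 56 mm), a grey dial of 73 mm diameter round the shaft on its near half. Origin: centre of its underside; z up; +x from the shaft towards the plate
- seat (a point): centre of the top of the steel bushing round the shaft's foot, on the shaft's axis, 53 mm above the bench. The knob is home when its underside lies on it; not lined up, it sits round the shaft but rests on the key with its underside 14 mm above the seat. Lined up within about 0.1 rad it slips over the key
- shaft_tip (a point): tip of the upright round shaft when not pressed, 28 mm above the seat. Shaft 16 mm diameter, top 4 mm tapered to 12 mm; a key 5 mm wide stands out at one side to 13 mm from the axis, its top 14 mm above the seat. Shaft and key give downward on a spring by 6 mm at most (1 N at first touch, 8 N at the end, then rigid) and spring back; over 30 N before the knob is home counts as forcing
- dial_line (a point): middle of the bold black line on the dial, 29.5 mm from the shaft's axis in the stirrer's +x direction. The shaft's key was left pointing 0.5 to 2.2 rad anticlockwise (from above) of it, exactly where is not measured. The shaft turns from -0.3 to 2.6 rad of it, stiffly (0.12 N m; a light press does not turn it), and stays where left
- glass_beaker: small clear glass beaker, 59 mm diameter, 50 mm tall, a bystander; origin at the centre of its underside
- vial: small specimen vial with white cap, 26 mm diameter, 58 mm tall, a bystander; origin at the centre of its underside
- petri: flat round petri dish, 90 mm diameter, 15 mm tall, a bystander; origin at the centre of its underside
Things that resemble listed ones, but are neither listed nor needed, are in the scene too. What is shaped like the knob but green is not meant.

How it is judged:
By the outcome, as a careful person would: the job done as asked, in the order asked, and still so for the second after the job is handed in, with the robot touching nothing.
It also fails if it takes over 72 s, if anything falls off the work surface, if the arm or the gripper's body presses on something with over 40 N, if the wrist force passes 120 N, or if a joint passes its speed limit or range.

ROBOT

A 6-joint arm with a two-finger parallel gripper is mounted at the origin on a cart in front of the work surface, level with it; the furniture and walls round the work are solid. World frame = base frame: x ahead of the robot, y to its left, z up, the work surface at z = 0. Lengths are in m, angles in rad, forces in N, time in s.
With the tool pointing down it reaches from about 0.3 to 0.875 m from the base axis. Payload 6.4 kg.
Tool frame: the origin (TCP) lies on the centre line of the jaws, within the pads' length; the fingertips stand 11 mm ahead of it and the grasp point (between the pads) lies 8 mm behind it (ctrl.tip_reach is the distance from the TCP to the fingertips, in m); z points along the fingers, y is the direction in which the jaws open and shut (so a half turn about z gives the same grasp; the last joint's range is limited). The gripper opens to 85 mm and grips with 20 to 120 N. Pads are 22 mm wide; open, the fingers measure 114 mm over their backs; the gripper's body (76 mm by 85 mm) begins 54 mm behind the grasp point. The pads swing forward as they close: fully open they stand 13 mm farther back than shut.
Start: joints at [-1.498, 0.181, 1.607, -0, 1.354, -0.206], TCP at [0.158, -0.553, 0.242] pointing down, gripper open.
Joint ranges: [-2.99, 2.99], [-0.89, 2.07], [0.3, 2.58], [-1.14, 4.28], [0, 2.63], [-3.12, 3.12]. Speed limits (rad/s): [2.57, 2.57, 3.01, 3.14, 3.14, 3.14].

INTERFACE

Orientations are given as a unit quaternion [w, x, y, z].
In Python, from bench import get_obs, camera, camera_model, ctrl gives the robot as it stands.
- The arm moves only by the shell command python3 -m inch 'ROWS'. ROWS is a JSON object of lists of equal length, an entry for each row: "linear": the shift along the tool's x, y, z in m, a list of three; "rot": the turn, a rotation vector about the tool's x, y, z in rad, a list of three; "claw": the opening, from 0 (shut) to 1 (fully open). A call has exactly 5 rows; each row is the pose to reach, as a shift and turn from the pose commanded when the call began, along the tool's axes at that moment; what a row does not reach only later rows make up. A row lasts 1/8 s, in which the tool goes at most 62.5 mm and 10.7 degrees, less where a joint would pass 70% of its speed; a pose out of reach is approached as far as the arm can. A call with a gripper value outside its range is refused whole. The fingers move at their own pace and stop on an object; the grip force is fixed at half the most. Time passes only in rows, so rows that repeat a pose let the fingers close, or fill a call up. It gives the time, the measured TCP pose, the force and the opening at its end, in the units of the state.
- get_obs(): the state, without advancing time (a new reading comes with each control period).
- camera(name): name is "side" or "top" or "wrist"; returns the picture (480x640x3 uint8, red, green, blue); there is no depth.
- camera_model(name): a dict with "mtx" (3x3 intrinsics, pixels), "k1" (the pictures are not rectified: a ray, as slopes to the right and down, at radius r is drawn at 1 + k1 r^2 times it, then the intrinsics apply), "eye" and "rotation" of the camera in the world. Camera axes: x right, y down, z forward; pixel columns grow to the right and rows downward; lengths in m; the calibration is good to about 2 mm. A picture is of the moment at which its call begins: read the wrist's pose just before it. camera_model takes no time and is no camera call; for the wrist camera it gives the pose at the moment of the call.
- ctrl.hand_in(): hands the job in, once; it reports no verdict.
The state is a dict: "time_s": time; "q": joint angles; "dq": joint speeds; "joint_efforts": joint torques, N m; "eef_pos": TCP position; "eef_rot": TCP orientation; "wrist_force": force on the tool from outside, world axes, zero at the start; "torque": the same for the moment, N m; "opening": opening from 0.0 (shut) to 1.0 (fully open).
Only numpy, scipy, OpenCV 4.12 (cv2) and the standard library are available. Lean on these libraries where they do the work, as an engineer would, in place of code of your own. Each camera call takes 0.05 s, during which the arm holds its last target. There are 200 camera calls.

## Working session

There is one attempt and no reset: what is moved stays moved. The work goes in short steps, Python scripts to look and compute and a shell command to move; the robot and the scene stay as the last step left them, time stands still between calls to the robot, and variables do not carry over. Pictures are saved under pics/ and viewed, on a budget of 10 in all, crops included, one or two more only if the job needs it, and the job is handed in when it is done.

```bash
mkdir -p pics; ls; python3 - <<'E'
from bench import get_obs,camera,camera_model
import cv2,numpy as np
o=get_obs();print(o)
for n in("top","side"):
    m=camera_model(n);print(n,m)
    cv2.imwrite(f"pics/{n}0.png",cv2.cvtColor(camera(n),cv2.COLOR_RGB2BGR))
print(camera_model("wrist"))
E
```

```text
pics
{'time_s': 0.0, 'q': array([-1.49828389e+00,  1.81566577e-01,  1.60800043e+00, -1.56481902e-05,
        1.35381108e+00, -2.06306045e-01]), 'dq': array([-0.0010421 , -0.00084565, -0.00019451, -0.00066267, -0.00062139,
       -0.00194897]), 'joint_efforts': array([-1.62566717e-03, -4.44871080e+01, -3.51340914e+01, -3.34820415e-04,
        9.25212720e-03,  1.05860792e-05]), 'eef_pos': array([ 0.15822066, -0.55224547,  0.24137345]), 'eef_rot': array([-8.91226571e-04,  9.90297630e-01,  1.38959731e-01,  5.20530606e-05]), 'wrist_force': array([ 0.19757895,  0.6773377 , -0.22373104]), 'torque': array([ 0.00518748, -0.03564054,  0.0075431 ]), 'opening': 0.9984855437503535}
top {'mtx': array([[473.07367674,   0.        , 319.83298498],
       [  0.        , 473.07367674, 238.2705228 ],
       [  0.        ,   0.        ,   1.        ]]), 'k1': -0.11069324983786415, 'eye': array([0.38977877, 0.08363664, 0.97807992]), 'rotation': array([-0.05037956,  0.70673377, -0.70448281,  0.0411491 ])}
side {'mtx': array([[520.97966239,   0.        , 316.96796796],
       [  0.        , 520.97966239, 230.43099441],
       [  0.        ,   0.        ,   1.        ]]), 'k1': -0.14509470277446376, 'eye': array([0.19272303, 0.77477104, 0.73440559]), 'rotation': array([ 0.08606521, -0.21537034,  0.8867617 , -0.39982757])}
{'mtx': array([[427.25207237,   0.        , 319.91025588],
       [  0.        , 427.25207237, 239.46438269],
       [  0.        ,   0.        ,   1.        ]]), 'k1': 0.0104017869072527, 'eye': array([ 0.23463259, -0.53100724,  0.37355761]), 'rotation': array([ 0.12145884,  0.78877331, -0.59534252, -0.09301452])}
```

View pics/top0.png

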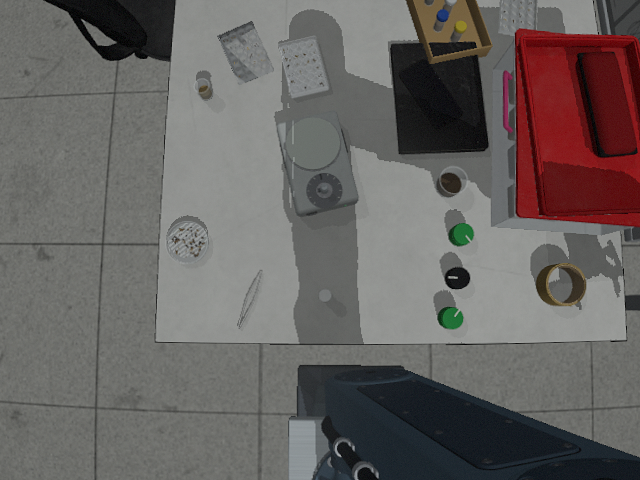

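View pics/side0.png

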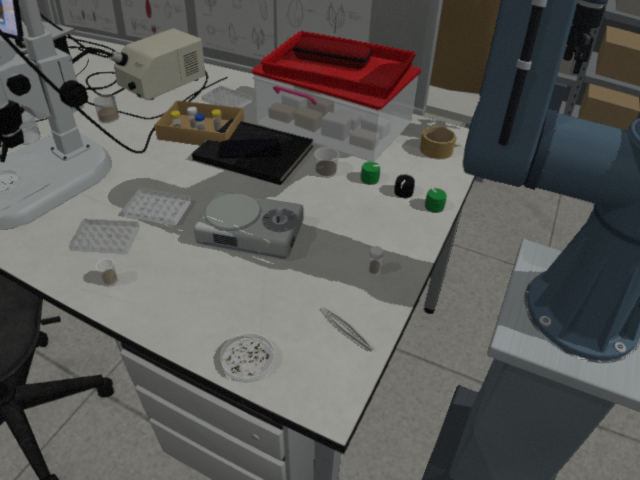

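The top view shows the black knob at (457,278), green lookalikes at (461,234) and (451,318), and the stirrer dial/shaft at (324,189). The beaker is at about (451,181), the vial at (325,295) and the petri dish at (187,240). Candidates for the knob are these three plus the steel-rimmed tan ring at (561,285). The black one at (457,278) fits the description, so I'll check it in a close crop together with the dial.

```bash
cat > h.py <<'E'
import numpy as np,cv2
from scipy.spatial.transform import Rotation as R
from bench import get_obs,camera,camera_model
def rot(q): return R.from_quat(np.roll(q,-1)).as_matrix()
def ray(m,px):
    K=m["mtx"];p=(np.array(px,float)-K[:2,2])/K[[0,1],[0,1]]
    u=p.copy()
    for _ in range(20): u=p/(1+m["k1"]*(u@u))
    return m["eye"],rot(m["rotation"])@np.array([u[0],u[1],1])
def plane(m,px,z):
    e,d=ray(m,px); return e+d*(z-e[2])/d[2]
def proj(m,P):
    c=rot(m["rotation"]).T@(np.array(P)-m["eye"]);s=c[:2]/c[2];s=s*(1+m["k1"]*(s@s))
    return m["mtx"][[0,1],[0,1]]*s+m["mtx"][:2,2]
def tool(v):  # world vec -> tool axes
    return rot(get_obs()["eef_rot"]).T@np.array(v)
E
python3 - <<'E'
from h import *
im=cv2.imread("pics/top0.png");m=camera_model("top")
a=cv2.resize(im[248:308,427:487],(480,480),interpolation=cv2.INTER_CUBIC)
b=cv2.resize(im[159:219,294:354],(480,480),interpolation=cv2.INTER_CUBIC)
c=np.hstack([a,b]);cv2.imwrite("pics/c1.png",cv2.resize(c,(800,400)))
print("knob",plane(m,(457,278),.038),"dial",plane(m,(324,189),.05))
for n,p in dict(beak=(451,181),vial=(325,295),g1=(461,234),g2=(451,318)).items(): print(n,plane(m,p,.04))
print(camera_model("wrist"))
E
```

```text
knob [ 0.43292181 -0.17786028  0.038     ] dial [0.61045012 0.0880552  0.05      ]
beak [ 0.63075646 -0.17175515  0.04      ]
vial [0.39917324 0.08551179 0.04      ]
g1 [ 0.52130756 -0.18824896  0.04      ]
g2 [ 0.35393403 -0.16329933  0.04      ]
{'mtx': array([[427.25207237,   0.        , 319.91025588],
       [  0.        , 427.25207237, 239.46438269],
       [  0.        ,   0.        ,   1.        ]]), 'k1': 0.0104017869072527, 'eye': array([ 0.23463259, -0.53100724,  0.37355761]), 'rotation': array([ 0.12145884,  0.78877331, -0.59534252, -0.09301452])}
```

View pics/c1.png

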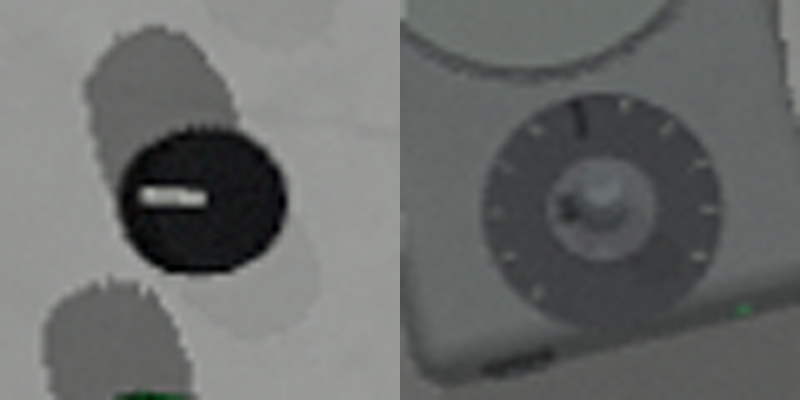

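The crops confirm the left object is the black knob, with its white pointer running from (205,198) to (140,193), close to world +y. On the dial, the bold line is at (578,118), the shaft at (602,208), and the key seems to be the dark spot at (570,208). I'll fly over the stirrer first for a close look, then go to the knob.

```bash
python3 -m inch '{"linear":[[0.61,-0.49,0],[0.61,-0.49,0],[0.61,-0.49,0],[0.61,-0.49,0],[0.61,-0.49,0]],"rot":[[0,0,-0.18],[0,0,-0.36],[0,0,-0.54],[0,0,-0.72],[0,0,-0.9]],"claw":[1,1,1,1,1]}'
cat >> h.py <<'E'
def goto(p,yaw):
    o=get_obs();M=rot(o["eef_rot"]);y=np.arctan2(M[1,0],M[0,0])
    print("yaw",y.round(3),"q1,6",o["q"][[0,5]].round(2),"t",o["time_s"],"lin",(M.T@(np.array(p)-o["eef_pos"])).round(4),"rz",round(-(yaw-y),4),"F",o["wrist_force"].round(1))
E
python3 -c "
from h import *
goto([.61,.088,.22],np.pi)"
```

```text
time_s: 0.72
eef_pos: [0.3393, -0.2957, 0.2421]
eef_rot: [-0.0, 0.83, 0.558, 0.0]
wrist_force: [0.5, 0.4, 0.2]
opening: 1.001
yaw 1.184 q1,6 [-0.98 -0.6 ] t 0.725 lin [0.4575 0.106  0.0222] rz -1.9574 F [0.5 0.4 0.2]
```

```bash
python3 -m inch '{"linear":[[0.457,0.106,0.02],[0.457,0.106,0.02],[0.457,0.106,0.02],[0.457,0.106,0.02],[0.457,0.106,0.02]],"rot":[[0,0,-0.18],[0,0,-0.36],[0,0,-0.54],[0,0,-0.72],[0,0,-0.9]],"claw":[1,1,1,1,1]}'
python3 -c "
from h import *
goto([.61,.088,.22],np.pi)"
```

```text
time_s: 1.35
eef_pos: [0.5208, -0.0415, 0.2288]
eef_rot: [0.0, 0.504, 0.864, -0.0]
wrist_force: [1.6, -1.1, 0.1]
opening: 1.003
yaw 2.085 q1,6 [-0.31 -0.82] t 1.35 lin [0.0689 0.1414 0.0088] rz -1.0567 F [ 1.6 -1.1  0.1]
```

```bash
python3 -m inch '{"linear":[[0.069,0.141,0.01],[0.069,0.141,0.01],[0.069,0.141,0.01],[0.069,0.141,0.01],[0.069,0.141,0.01]],"rot":[[0,0,-0.18],[0,0,-0.36],[0,0,-0.54],[0,0,-0.72],[0,0,-0.9]],"claw":[1,1,1,1,1]}'
python3 - <<'E'
from h import *
goto([.61,.088,.22],np.pi)
m=camera_model("wrist");im=cv2.cvtColor(camera("wrist"),cv2.COLOR_RGB2BGR)
cv2.imwrite("pics/w1.png",im);np.save("w1.npy",m,allow_pickle=True);print(m["eye"],proj(m,[.61,.088,.053]))
E
```

```text
time_s: 1.98
eef_pos: [0.6093, 0.0862, 0.218]
eef_rot: [-0.001, 0.078, 0.997, -0.0]
wrist_force: [0.0, 0.2, -0.7]
opening: 0.999
yaw 2.986 q1,6 [-0.05 -1.47] t 1.975 lin [-0.0004  0.0019 -0.002 ] rz -0.1555 F [ 0.   0.2 -0.7]
[0.53462143 0.09834173 0.35018802] [321.86331728 215.38415923]
```

View pics/w1.png

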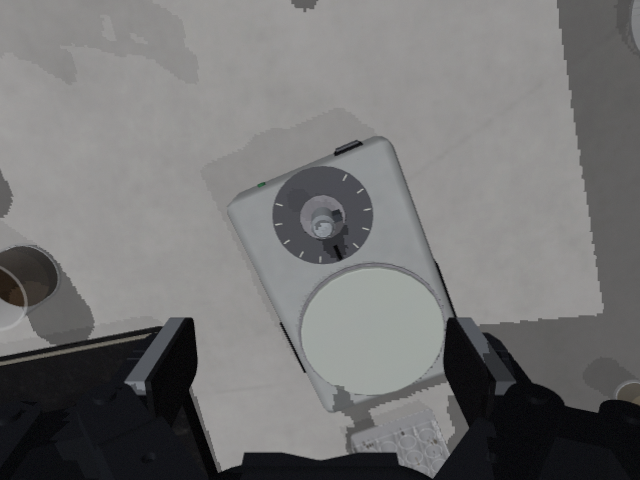

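The wrist view shows the dial centred near (323,215), the bold line at (338,252), the key as a dark patch near (336,215) and the shaft tip near (321,229). I'll fit the dial and enlarge it.

```bash
python3 - <<'E'
from h import *
im=cv2.imread("pics/w1.png");m=np.load("w1.npy",allow_pickle=True).item()
g=cv2.cvtColor(im,cv2.COLOR_BGR2GRAY)
k=((g<105)*255).astype(np.uint8);M=np.zeros_like(k);cv2.circle(M,(323,215),58,255,-1);k&=M
cs,_=cv2.findContours(k,cv2.RETR_EXTERNAL,cv2.CHAIN_APPROX_NONE);c=max(cs,key=cv2.contourArea)
c=cv2.convexHull(c);P=np.array([plane(m,p,.051)[:2] for p in c[:,0]])
A=np.c_[2*P,np.ones(len(P))];s=np.linalg.lstsq(A,(P**2).sum(1),rcond=None)[0];print("dial",s[:2],"r",np.sqrt(s[2]+s[:2]@s[:2]))
d=((g<45)&(M>0));n,l,st,ce=cv2.connectedComponentsWithStats(d.astype(np.uint8))
for i in range(1,n):
    if st[i,4]>6:
        w=plane(m,ce[i],.051)[:2];v=w-s[:2];print(ce[i],st[i,4],w,np.hypot(*v),np.arctan2(v[1],v[0]))
# plate
k=((g>190)*255).astype(np.uint8);n,l,st,ce=cv2.connectedComponentsWithStats(k);i=1+np.argmax(st[1:,4])
cs,_=cv2.findContours((l==i).astype(np.uint8),cv2.RETR_EXTERNAL,cv2.CHAIN_APPROX_NONE)
print("plate",st[i],ce[i],plane(m,ce[i],.056))
cv2.imwrite("pics/c2.png",cv2.resize(im[160:270,268:378],(600,600),interpolation=cv2.INTER_CUBIC))
for z in(.05,.081):print(proj(m,[*s[:2],z]))
E
```

```text
dial [0.60943777 0.08759626] r 0.0373498497240573
[335.66666667 212.14814815] 27 [0.60969044 0.09811798] 0.010524744749429606 1.5467871455698705
[337.45977011 251.70114943] 87 [0.63972693 0.09505059] 0.03119295125628518 0.24130973548926646Traceback (most recent call last):
  File "<stdin>", line 13, in <module>
    return _wrapfunc(a, 'argmax', axis=axis, out=out, **kwds)
    return bound(*args, **kwds)
ValueError: attempt to get argmax of an empty sequence
```

```bash
python3 - <<'E'
from h import *
im=cv2.imread("pics/w1.png");m=np.load("w1.npy",allow_pickle=True).item()
g=cv2.cvtColor(im,cv2.COLOR_BGR2GRAY).astype(int)
print("plate",im[330,372],"body",im[330,290],im[180,360],"dial",g[240,300],g[190,340],"ring",g[205,310])
def fit(mask,z):
    cs,_=cv2.findContours(mask.astype(np.uint8),cv2.RETR_EXTERNAL,cv2.CHAIN_APPROX_NONE);c=cv2.convexHull(max(cs,key=cv2.contourArea))
    P=np.array([plane(m,p,z)[:2] for p in c[:,0]]);s=np.linalg.lstsq(np.c_[2*P,np.ones(len(P))],(P**2).sum(1),rcond=None)[0]
    return s[:2],np.sqrt(s[2]+s[:2]@s[:2])
f=im.astype(int);C=np.zeros(g.shape,np.uint8);cv2.circle(C,(372,330),80,1,-1)
for d in(6,9,12):
    mk=np.all(abs(f-f[330,372])<d,axis=2)&(C>0);mk=cv2.morphologyEx(mk.astype(np.uint8),cv2.MORPH_OPEN,np.ones((3,3)));print("plate",fit(mk,.056))
D=np.zeros(g.shape,np.uint8);cv2.circle(D,(323,215),58,1,-1)
for t in(80,95,110): print("dial",fit((g<t)&(D>0),.051))
cv2.imwrite("pics/c2.png",cv2.resize(im[160:270,268:378],(600,600),interpolation=cv2.INTER_CUBIC))
E
```

```text
plate [158 161 155] body [139 138 136] [146 145 142] dial 77 76 ring 117
plate (array([0.70945714, 0.11195268]), np.float64(0.0545482299983208))
plate (array([0.70921192, 0.11176402]), np.float64(0.054862929978547165))
plate (array([0.70921774, 0.11171968]), np.float64(0.054961070565903936))
dial (array([0.61132592, 0.08818953]), np.float64(0.03585604280485691))
dial (array([0.61126524, 0.08805121]), np.float64(0.03612782079843871))
dial (array([0.60932075, 0.08775784]), np.float64(0.03739652855159371))
```

View pics/c2.png

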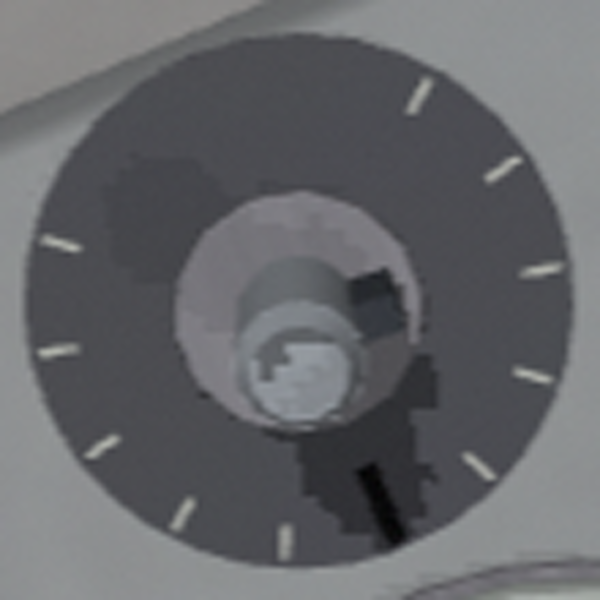

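The enlarged dial shows its centre at crop (299,300), shaft tip at (302,378), key with dark side face at (370,287) and top face near (381,316), and bold line from (367,470) to (395,545).

```bash
python3 - <<'E'
from h import *
m=np.load("w1.npy",allow_pickle=True).item()
f=lambda x,y,z:plane(m,(268+x/5.4545-.4,160+y/5.4545-.4),z)[:2]
c=f(299,300,.0505);t=f(301,380,.081);r=f(299,312,.053);print("dial",c,"tip",t,"bush",r)
l=(f(367,470,.0505)+f(395,545,.0505))/2;pl=np.array([.7093,.1118])
k=f(381,316,.067)
cen=(c+t)/2
for n,p in(("line",l),("plate",pl),("key",k)):
  for q in(c,t,cen): v=p-q;print(n,np.hypot(*v).round(4),np.arctan2(v[1],v[0]).round(3),end=' | ')
  print()
goto([.433,-.178,.2],np.pi)
E
```

```text
dial [0.61012026 0.08839859] tip [0.61226424 0.08811654] bush [0.6110969  0.08823023]
line 0.0312 0.211 | line 0.0292 0.236 | line 0.0302 0.223 | 
plate 0.1019 0.232 | plate 0.0999 0.239 | plate 0.1009 0.236 | 
key 0.0104 1.619 | key 0.011 1.814 | key 0.0106 1.72 | 
yaw 2.993 q1,6 [-0.05 -1.47] t 2.025 lin [ 0.1352 -0.2871  0.0184] rz -0.1489 F [-0.4  0.5  0.1]
```

Estimated shaft axis is about (0.6114, 0.0882), with the line at 0.23 rad and the key at about 1.73 rad. Next I go over the knob.

```bash
python3 -m inch '{"linear":[[0.135,-0.287,0.02],[0.135,-0.287,0.02],[0.135,-0.287,0.02],[0.135,-0.287,0.02],[0.135,-0.287,0.02]],"rot":[[0,0,-0.15],[0,0,-0.15],[0,0,-0.15],[0,0,-0.15],[0,0,-0.15]],"claw":[1,1,1,1,1]}'
python3 -m inch '{"linear":[[0.01,-0.02,0],[0.01,-0.02,0],[0.01,-0.02,0],[0.01,-0.02,0],[0.01,-0.02,0]],"rot":[[0,0,0],[0,0,0],[0,0,0],[0,0,0],[0,0,0]],"claw":[1,1,1,1,1]}'
python3 - <<'E'
from h import *
goto([.433,-.178,.2],np.pi)
m=camera_model("wrist");im=cv2.cvtColor(camera("wrist"),cv2.COLOR_RGB2BGR)
np.save("w2.npy",m,allow_pickle=True);p=proj(m,[.433,-.178,.038]).astype(int);print(p)
x,y=np.clip(p-50,0,None);cv2.imwrite("pics/w2f.png",im);cv2.imwrite("pics/w2.png",cv2.resize(im[y:y+100,x:x+100],(600,600),interpolation=cv2.INTER_CUBIC));print(x,y)
C=np.zeros(im.shape[:2],np.uint8);cv2.circle(C,tuple(map(int,p)),45,1,-1)
g=im.max(axis=2);k=((g<60)&(C>0)).astype(np.uint8);cs,_=cv2.findContours(k,cv2.RETR_EXTERNAL,cv2.CHAIN_APPROX_NONE);c=max(cs,key=cv2.contourArea);print(cv2.boundingRect(c))
H=np.zeros_like(k);cv2.drawContours(H,[cv2.convexHull(c)],-1,1,-1)
w=((im.min(axis=2)>110)&(cv2.erode(H,np.ones((5,5)))>0)).astype(np.uint8)
n,l,st,ce=cv2.connectedComponentsWithStats(w)
for i in range(1,n):
  if st[i,4]>10:
    r=cv2.minAreaRect(np.argwhere(l==i)[:,::-1].astype(np.float32));b=cv2.boxPoints(r);e=sorted([(b[j]+b[(j+1)%4])/2 for j in range(4)],key=lambda q:-np.hypot(*(q-ce[i])))[:2]
    q=[plane(m,a,.038)[:2] for a in e];d=q[0]-q[1];print(st[i],q,np.hypot(*d),np.arctan2(d[1],d[0]))
E
```

```text
time_s: 2.65
eef_pos: [0.4315, -0.1729, 0.1992]
eef_rot: [0.0, 0.008, 1.0, -0.0]
wrist_force: [0.1, -1.6, 0.2]
opening: 0.998
time_s: 3.28
eef_pos: [0.423, -0.1906, 0.1992]
eef_rot: [-0.0, 0.006, 1.0, 0.0]
wrist_force: [-0.3, 1.0, 0.6]
opening: 0.999
yaw 3.13 q1,6 [-0.68 -2.24] t 3.275 lin [-0.0098  0.0127 -0.0008] rz -0.0115 F [-0.3  1.   0.6]
[337 229]
287 179
(300, 195, 60, 68)
[337 234  21   5  81] [array([ 0.4376246 , -0.17826626]), array([ 0.43907625, -0.16380613])] 0.014532810472526027 -1.67085089683606
```

View pics/w2.png

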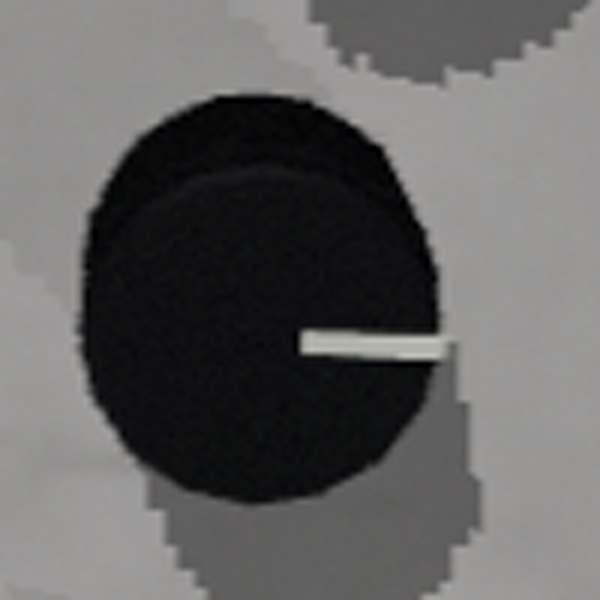

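The crop shows the knob's top centre near (261,337), with the pointer running from (300,342) to (452,348).

```bash
python3 - <<'E'
from h import *
m=np.load("w2.npy",allow_pickle=True).item()
f=lambda x,y,z=.038:plane(m,(287+x/6-.4,179+y/6-.4),z)[:2]
c=f(261,337);a=f(300,342);b=f(452,348);print(c,[np.arctan2(*(v)[::-1]) for v in(b-a,b-c)],np.hypot(*(b-c)))
print(np.hypot(*(f(80,337)-f(440,337))),f(261,503)[0]-c[0])
goto([*c,.022],np.pi)
E
```

```text
[ 0.43722875 -0.18320773] [np.float64(1.5163483941384364), np.float64(1.4974813822420947)] 0.02293983470681666
0.04308039393612519 0.021213585856228123
yaw 3.13 q1,6 [-0.68 -2.24] t 3.325 lin [-0.0142  0.0077  0.1773] rz -0.0116 F [-0.5  1.2 -0. ]
```

```bash
python3 -m inch '{"linear":[[-0.0135,0.008,0.04],[-0.0135,0.008,0.09],[-0.0135,0.008,0.13],[-0.0135,0.008,0.16],[-0.0135,0.008,0.179]],"rot":[[0,0,0],[0,0,0],[0,0,0],[0,0,0],[0,0,0]],"claw":[1,1,1,1,1]}'
python3 -m inch '{"linear":[[0,0,0],[0,0,0],[0,0,0],[0,0,0],[0,0,0]],"rot":[[0,0,0],[0,0,0],[0,0,0],[0,0,0],[0,0,0]],"claw":[0.4,0.4,0.4,0.4,0.4]}'
```

```text
time_s: 3.95
eef_pos: [0.4357, -0.1827, 0.0186]
eef_rot: [-0.001, 0.006, 1.0, 0.001]
wrist_force: [-0.1, -0.3, 0.2]
opening: 0.998
time_s: 4.58
eef_pos: [0.4374, -0.1843, 0.0217]
eef_rot: [0.001, 0.006, 1.0, -0.001]
wrist_force: [0.1, 1.6, 7.4]
opening: 0.498
```

```bash
python3 -m inch '{"linear":[[0,0,0],[0,0,-0.03],[0,0,-0.08],[0,0,-0.13],[0,0,-0.13]],"rot":[[0,0,0],[0,0,0],[0,0,0],[0,0,0],[0,0,0]],"claw":[0.3,0.3,0.3,0.3,0.3]}'
python3 - <<'E'
from h import *
goto([.611,.088,.15],np.pi)
o=get_obs();m=camera_model("wrist");im=cv2.cvtColor(camera("wrist"),cv2.COLOR_RGB2BGR)
np.save("w3.npy",m,allow_pickle=True);p=proj(m,o["eef_pos"]+[0,0,.018]).astype(int);print(p)
cv2.imwrite("pics/w3f.png",im);y=min(p[1]-90,300);x=p[0]-120
cv2.imwrite("pics/w3.png",cv2.resize(im[y:y+180,x:x+240],(800,600),interpolation=cv2.INTER_CUBIC));print(x,y)
E
```

```text
time_s: 5.2
eef_pos: [0.4389, -0.1855, 0.1549]
eef_rot: [0.004, 0.006, 1.0, -0.003]
wrist_force: [0.7, -0.7, -0.4]
opening: 0.492
yaw 3.129 q1,6 [-0.65 -2.21] t 5.2 lin [-0.1686  0.2757  0.0047] rz -0.0126 F [ 0.7 -0.7 -0.4]
[319 362]
199 272
```

View pics/w3.png

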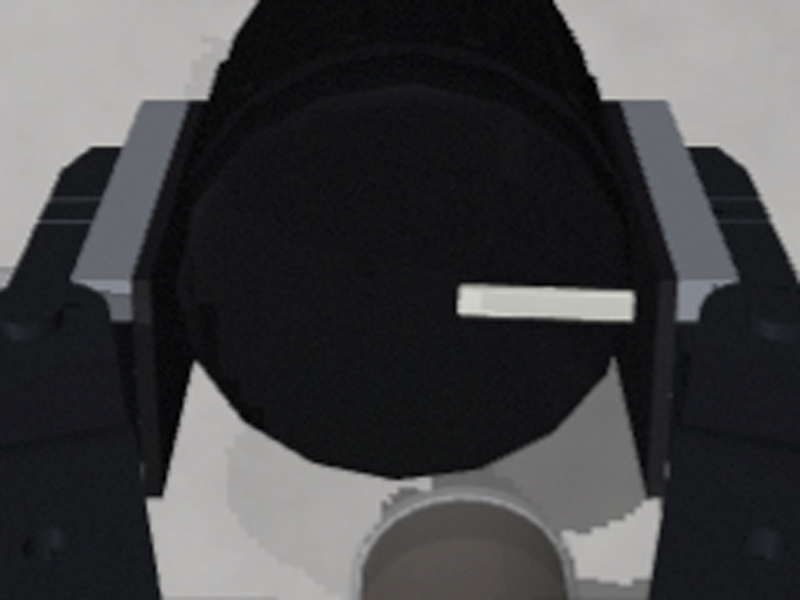

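The knob is held upright between the pads. Its top centre is near crop (408,288) and the pointer runs from (458,300) to (635,305).

```bash
python3 - <<'E'
from h import *
m=np.load("w3.npy",allow_pickle=True).item();o=get_obs();print(o["eef_pos"],o["eef_rot"])
e=np.array([.4389,-.1855,.1549]);z=e[2]+.0175
f=lambda x,y:plane(m,(199+x/3.333-.4,272+y/3.333-.4),z)[:2]
c=f(408,288);a=f(458,300);b=f(635,305);print("centre-off",c-e[:2],"dir",np.arctan2(*(b-a)[::-1]),np.hypot(*(b-c)))
print([f(180,288)-e[:2],f(637,288)-e[:2],f(408,478)-e[:2]],np.hypot(*(f(180,285)-f(637,285))))
goto([.611,.088,.15],np.pi)
E
```

```text
[ 0.43741438 -0.18446766  0.15244978] [ 0.00201476  0.00633961  0.9999767  -0.00153112]
centre-off [-0.00110352  0.00056438] dir 1.528056690579853 0.02115007089998686
[array([-0.00134162, -0.02055436]), array([-0.00088742,  0.02173605]), array([0.02020976, 0.00028086])] 0.042261393285305475
yaw 3.129 q1,6 [-0.65 -2.21] t 5.25 lin [-0.1701  0.2747  0.0023] rz -0.0127 F [ 0.   0.1 -1.1]
```

```bash
python3 -m inch '{"linear":[[-0.03,0.05,0],[-0.07,0.1,0],[-0.1,0.16,0],[-0.14,0.22,0],[-0.171,0.2745,0]],"rot":[[0,0,0],[0,0,0],[0,0,0],[0,0,0],[0,0,0]],"claw":[0.3,0.3,0.3,0.3,0.3]}'
python3 -m inch '{"linear":[[0,0,0],[0,0,0],[0,0,0.02],[0,0,0.03],[0,0,0.03]],"rot":[[0,0,0],[0,0,0],[0,0,0],[0,0,0],[0,0,0]],"claw":[0.3,0.3,0.3,0.3,0.3]}'
python3 - <<'E'
from h import *
goto([.612,.088,.11],np.pi)
o=get_obs();m=camera_model("wrist");im=cv2.cvtColor(camera("wrist"),cv2.COLOR_RGB2BGR);cv2.imwrite("pics/w4f.png",im)
s=cv2.cvtColor(camera("side"),cv2.COLOR_RGB2BGR);cv2.imwrite("pics/s4f.png",s);ms=camera_model("side")
p=proj(ms,[.611,.088,.08]).astype(int);print(p,proj(ms,[.6112,.0882,.081]),proj(ms,o["eef_pos"]-[0.0008,0,.0205]))
cv2.imwrite("pics/s4.png",cv2.resize(s[p[1]-60:p[1]+60,p[0]-80:p[0]+80],(800,600),interpolation=cv2.INTER_CUBIC))
print(o["eef_pos"])
E
```

```text
time_s: 5.88
eef_pos: [0.6023, 0.0769, 0.1481]
eef_rot: [-0.001, 0.006, 1.0, -0.0]
wrist_force: [0.3, -0.9, -0.5]
opening: 0.497
time_s: 6.5
eef_pos: [0.6012, 0.0743, 0.1184]
eef_rot: [-0.002, 0.007, 1.0, 0.0]
wrist_force: [0.3, -0.6, -0.1]
opening: 0.503
yaw 3.127 q1,6 [-0.07 -1.63] t 6.5 lin [-0.0107  0.0139  0.0084] rz -0.0142 F [ 0.3 -0.6 -0.1]
[278 207] [278.26901632 206.80821374] [286.31017461 197.86530585]
[0.6011601  0.07430031 0.11841719]
```

View pics/s4.png

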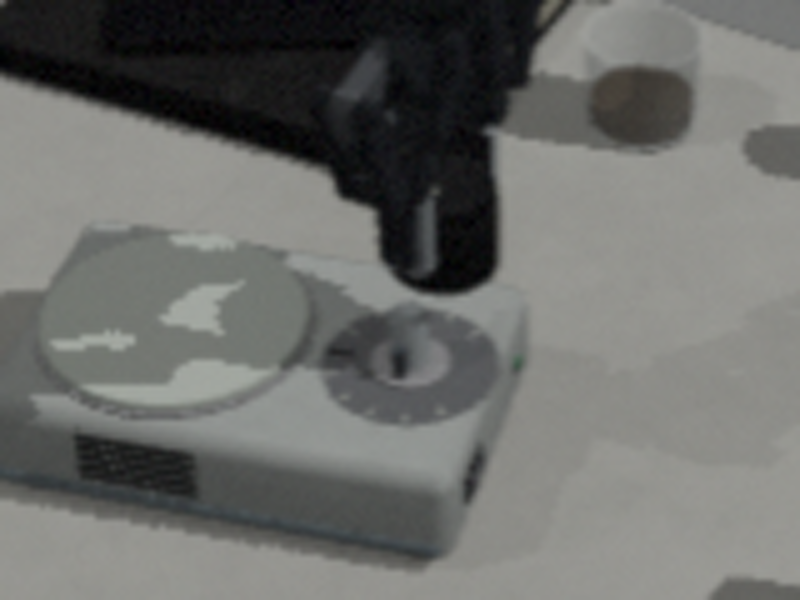

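The side crop shows the knob held upright to the near-right of the shaft (knob underside near (441,265), shaft tip near (408,310)), because the approach stopped 17 mm short. I'll correct and check again just above the tip.

```bash
python3 -m inch '{"linear":[[-0.0107,0.0139,0],[-0.0107,0.0139,0],[-0.0107,0.0139,0.01],[-0.0107,0.0139,0.01],[-0.0107,0.0139,0.01]],"rot":[[0,0,0],[0,0,0],[0,0,0],[0,0,0],[0,0,0]],"claw":[0.3,0.3,0.3,0.3,0.3]}'
python3 - <<'E'
from h import *
goto([.612,.088,.106],np.pi)
o=get_obs()
s=cv2.cvtColor(camera("side"),cv2.COLOR_RGB2BGR);cv2.imwrite("pics/s5f.png",s);ms=camera_model("side")
a=proj(ms,[.6112,.0882,.081]);b=proj(ms,o["eef_pos"]-[0.0008,0,.0205]);print((a-[238,157])*7.5,(b-[238,157])*7.5)
for d in([.001,0,0],[0,.001,0],[0,0,.001]):print((proj(ms,np.array([.6112,.0882,.081])+d)-a)*7.5)
cv2.imwrite("pics/s5.png",cv2.resize(s[157:237,238:338],(750,600),interpolation=cv2.INTER_CUBIC))
print(o["eef_pos"])
E
```

```text
time_s: 7.22
eef_pos: [0.6132, 0.0888, 0.11]
eef_rot: [-0.0, 0.006, 1.0, -0.0]
wrist_force: [0.1, -1.5, -0.8]
opening: 0.495
yaw 3.129 q1,6 [-0.05 -1.61] t 7.225 lin [ 0.0011 -0.0008  0.004 ] rz -0.0129 F [ 0.1 -1.5 -0.8]
[302.01762241 373.56160306] [296.20363453 348.44991365]
[-3.27574492 -1.12406784]
[-1.89382178  2.10823832]
[-0.11005902 -2.93581657]
[0.61315127 0.08877013 0.10998167]
```

View pics/s5.png

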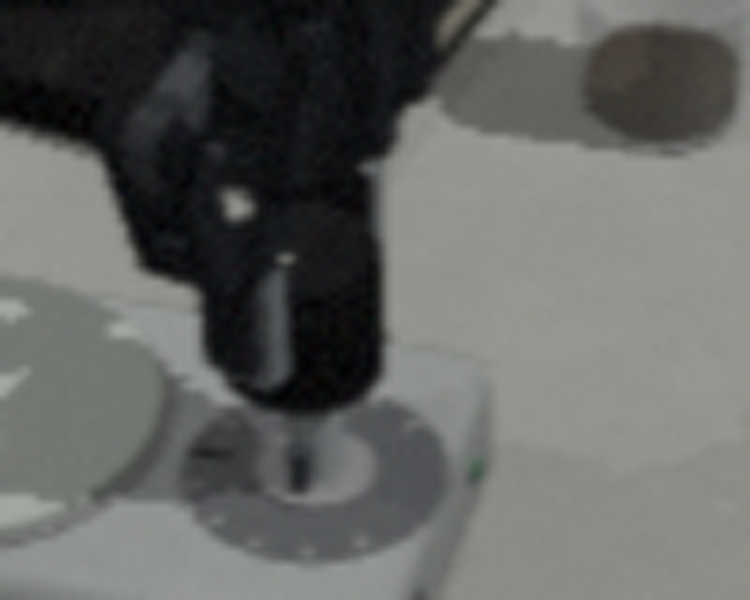

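```bash
python3 - <<'E'
from h import *
s=cv2.imread("pics/s5f.png",0).astype(int);ms=camera_model("side")
for r in (195,200,205,210,213,215,217,220,222): print(r,s[r,260:300])
s4=cv2.imread("pics/s4f.png",0).astype(int)
print("s4")
for r in (205,207,209,211,213,215,218,220,222): print(r,s4[r,260:300])
for z in(.05,.053,.06,.07,.081): print(z,proj(ms,[.6112,.0882,z]))
print(get_obs()["eef_pos"])
E
```

```text
195 [140 138 129  99  54  19  19  16  28  20  13  20  43  64  81  76  43  24
  22  22  25  20  23  18  14  17  18  14  42 113 143 146 146 146 146 146
 145 146 146 146]
200 [147 149 148 146 118  43  22  14  11  16  13  22  43  60  79  80  46  21
  14  15  13  16   7  14  12  10  10  14  40 110 142 146 147 147 147 147
 146 146 145 145]
205 [130 145 148 147 136 102  55  31  20  16  16  24  31  53  73  80  57  20
   6   4  11   9   6   8   4   8  14  10  40 110 142 145 144 145 145 144
 145 145 144 143]
210 [ 81  87  96 102 102 107 126 140 137 125  93  50  25  17   9   7  10   7
  11   7  13  10  16  19  30  50  75 109 113 103 116 128 133 136 138 137
 136 137 139 139]
213 [ 85  93 102 104 101  88  74  72  77  73  65  78  89  88  88  81  71  69
  71  73  76  93 106 101  88  85  83  83  84  83  82  87 103 109 109 122
 134 136 138 139]
215 [ 87 101 100  91  70  62  62  64  62  63  62  64  76  88  99 102  86  70
  74  83  95 104 109 113 113 107  94  85  82  84  84  84  84  82  83  84
 103 127 136 132]
217 [ 96 101  87  56  41  34  36  41  45  56  62  64  75  90  94  85  65  56
  57  68  88 10
[... 1428 characters left out ...]
101  99  81  64  59  60  55  53  53  57  62  67  81  93  94  84  59  38
  43  66  90 101 109 116 121 124 123 114  95  84  84  84  82  83  85  87
  90 103 117 117]
220 [111 101  85  75  73  70  68  77  79  65  62  68  82  93  93  93  71  37
  40  68  91 104 113 123 125 129 130 114  94  85  85  88  88  89  88  89
  88  98 110 111]
222 [146 138 121 106  96  92  90  89  88  80  69  66  71  93 105 102  83  66
  73 104 121 125 125 128 127 123 105  92  89  89  89  88  88  89  87  90
  91  99 110 110]
0.05 [278.71788137 218.70236366]
0.053 [278.67495307 217.57139326]
0.06 [278.5743629  214.91590797]
0.07 [278.42963006 211.08174852]
0.081 [278.26901632 206.80821374]
[0.61337261 0.08873614 0.11023834]
```

The side profile suggests the knob is about 2 mm too far in +x relative to the shaft, and the wrist view roughly agrees (about 1.5 mm). I'll shift and start down gently.

```bash
python3 -m inch '{"linear":[[0.0023,-0.0011,0],[0.0023,-0.0011,0],[0.0023,-0.0011,0.004],[0.0023,-0.0011,0.008],[0.0023,-0.0011,0.011]],"rot":[[0,0,0],[0,0,0],[0,0,0],[0,0,0],[0,0,0]],"claw":[0.3,0.3,0.3,0.3,0.3]}'
python3 -c "
from h import *
goto([.611,.0876,.088],np.pi)"
```

```text
time_s: 7.9
eef_pos: [0.6109, 0.0878, 0.0988]
eef_rot: [-0.0, 0.006, 1.0, 0.0]
wrist_force: [-0.8, 0.4, -1.2]
opening: 0.497
yaw 3.129 q1,6 [-0.05 -1.61] t 7.9 lin [-0.0001 -0.0002  0.0108] rz -0.0128 F [-0.8  0.4 -1.2]
```

No force with the underside already about 3 mm below the tip level, so I'll go on down.

```bash
python3 -m inch '{"linear":[[0,0,0.0015],[0,0,0.003],[0,0,0.0045],[0,0,0.006],[0,0,0.007]],"rot":[[0,0,0],[0,0,0],[0,0,0],[0,0,0],[0,0,0]],"claw":[0.3,0.3,0.3,0.3,0.3]}'
```

```text
time_s: 8.52
eef_pos: [0.6111, 0.0878, 0.0922]
eef_rot: [-0.0, 0.006, 1.0, 0.0]
wrist_force: [-0.2, -0.4, -0.8]
opening: 0.499
```

```bash
python3 -m inch '{"linear":[[0,0,0.001],[0,0,0.002],[0,0,0.003],[0,0,0.004],[0,0,0.005]],"rot":[[0,0,0],[0,0,0],[0,0,0],[0,0,0],[0,0,0]],"claw":[0.3,0.3,0.3,0.3,0.3]}'
```

```text
time_s: 9.15
eef_pos: [0.6112, 0.0878, 0.0874]
eef_rot: [0.0, 0.006, 1.0, 0.0]
wrist_force: [-0.2, -0.2, 2.2]
opening: 0.498
```

Contact with the key at TCP z 0.0874, as predicted. I'll press about 2 mm more (about 4 N).

```bash
python3 -m inch '{"linear":[[0,0,0.0005],[0,0,0.001],[0,0,0.0015],[0,0,0.002],[0,0,0.002]],"rot":[[0,0,0],[0,0,0],[0,0,0],[0,0,0],[0,0,0]],"claw":[0.3,0.3,0.3,0.3,0.3]}'
python3 -m inch '{"linear":[[0,0,0],[0,0,0],[0,0,0],[0,0,0],[0,0,0]],"rot":[[0,0,-0.02],[0,0,-0.04],[0,0,-0.06],[0,0,-0.08],[0,0,-0.1]],"claw":[0.3,0.3,0.3,0.3,0.3]}'
```

```text
time_s: 9.78
eef_pos: [0.6113, 0.0878, 0.0855]
eef_rot: [0.0, 0.006, 1.0, 0.0]
wrist_force: [-0.3, 0.0, 2.5]
opening: 0.498
time_s: 10.4
eef_pos: [0.6115, 0.0879, 0.0855]
eef_rot: [0.0, -0.044, 0.999, 0.0]
wrist_force: [1.6, 0.6, 3.2]
opening: 0.497
```

```bash
python3 -m inch '{"linear":[[0,0,0],[0,0,0],[0,0,0],[0,0,0],[0,0,0]],"rot":[[0,0,-0.02],[0,0,-0.04],[0,0,-0.06],[0,0,-0.08],[0,0,-0.1]],"claw":[0.3,0.3,0.3,0.3,0.3]}'
python3 -c "
from h import *
goto([.611,.0876,.088],np.pi);print(get_obs()['torque'])"
```

```text
time_s: 11.02
eef_pos: [0.6105, 0.0877, 0.0848]
eef_rot: [-0.001, -0.094, 0.996, 0.0]
wrist_force: [-0.5, -0.6, -0.6]
opening: 0.496
yaw -2.953 q1,6 [-0.05 -1.81] t 11.025 lin [-0.0004 -0.0002 -0.0032] rz -6.0946 F [-0.5 -0.6 -0.6]
[ 0.02250844 -0.00896632 -0.02225644]
```

The upward force vanished at pointer ≈1.71 rad, so the key has probably sprung up into the slot. I'll go down gently.

```bash
python3 -m inch '{"linear":[[0,0,0.001],[0,0,0.002],[0,0,0.003],[0,0,0.004],[0,0,0.004]],"rot":[[0,0,0],[0,0,0],[0,0,0],[0,0,0],[0,0,0]],"claw":[0.3,0.3,0.3,0.3,0.3]}'
```

```text
time_s: 11.65
eef_pos: [0.6111, 0.0878, 0.0812]
eef_rot: [-0.0, -0.093, 0.996, 0.0]
wrist_force: [-0.7, -0.3, -0.4]
opening: 0.499
```

```bash
python3 -m inch '{"linear":[[0,0,0.0015],[0,0,0.003],[0,0,0.0045],[0,0,0.0055],[0,0,0.0062]],"rot":[[0,0,0],[0,0,0],[0,0,0],[0,0,0],[0,0,0]],"claw":[0.3,0.3,0.3,0.3,0.3]}'
python3 -m inch '{"linear":[[0,0,0.0005],[0,0,0.001],[0,0,0.0015],[0,0,0.002],[0,0,0.002]],"rot":[[0,0,0],[0,0,0],[0,0,0],[0,0,0],[0,0,0]],"claw":[0.3,0.3,0.3,0.3,0.3]}'
```

```text
time_s: 12.28
eef_pos: [0.6111, 0.0878, 0.075]
eef_rot: [-0.0, -0.093, 0.996, 0.0]
wrist_force: [-0.1, -0.3, -0.5]
opening: 0.495
time_s: 12.9
eef_pos: [0.6112, 0.0878, 0.0747]
eef_rot: [0.0, -0.094, 0.996, -0.0]
wrist_force: [-6.6, -1.0, 11.6]
opening: 0.495
```

Firm stop at z 0.0747, about 13.7 mm below the contact on the key, so the knob is home. I'll ease off 1 mm and turn clockwise toward the line.

```bash
python3 -m inch '{"linear":[[0,0,-0.0012],[0,0,-0.0012],[0,0,-0.0012],[0,0,-0.0012],[0,0,-0.0012]],"rot":[[0,0,0],[0,0,0.05],[0,0,0.1],[0,0,0.15],[0,0,0.2]],"claw":[0.3,0.3,0.3,0.3,0.3]}'
python3 -c "
from h import *
goto([.611,.0876,.0747],1.845);print(get_obs()['torque'])"
```

```text
time_s: 13.52
eef_pos: [0.6106, 0.0874, 0.0747]
eef_rot: [-0.001, 0.007, 1.0, -0.0]
wrist_force: [-5.7, -1.2, 6.6]
opening: 0.501
yaw 3.128 q1,6 [-0.05 -1.61] t 13.525 lin [-0.0004  0.0002  0.    ] rz 1.2828 F [-5.7 -1.2  6.6]
[-0.31249041  0.85668918  0.18765376]
```

```bash
R='ignored'; python3 -m inch '{"linear":[[0,0,0],[0,0,0],[0,0,0],[0,0,0],[0,0,0]],"rot":[[0,0,0.1],[0,0,0.2],[0,0,0.3],[0,0,0.4],[0,0,0.5]],"claw":[0.3,0.3,0.3,0.3,0.3]}'
python3 -m inch '{"linear":[[0,0,0],[0,0,0],[0,0,0],[0,0,0],[0,0,0]],"rot":[[0,0,0.1],[0,0,0.2],[0,0,0.3],[0,0,0.4],[0,0,0.5]],"claw":[0.3,0.3,0.3,0.3,0.3]}'
python3 -m inch '{"linear":[[0,0,0],[0,0,0],[0,0,0],[0,0,0],[0,0,0]],"rot":[[0,0,0.1],[0,0,0.2],[0,0,0.27],[0,0,0.27],[0,0,0.27]],"claw":[0.3,0.3,0.3,0.3,0.3]}'
python3 - <<'E'
from h import *
goto([.611,.0876,.0747],1.845);print(get_obs()['torque'])
im=cv2.cvtColor(camera("wrist"),cv2.COLOR_RGB2BGR);m=camera_model("wrist");np.save("w6.npy",m,allow_pickle=True);cv2.imwrite("pics/w6f.png",im)
print(proj(m,[.611,.088,.091]),proj(m,[.6397,.0947,.0505]))
cv2.imwrite("pics/w6.png",cv2.resize(im[230:410,200:440],(800,600),interpolation=cv2.INTER_CUBIC))
E
```

```text
time_s: 14.15
eef_pos: [0.6102, 0.0871, 0.0747]
eef_rot: [-0.001, 0.255, 0.967, -0.001]
wrist_force: [-7.2, -2.6, 8.0]
opening: 0.499
time_s: 14.78
eef_pos: [0.6098, 0.0872, 0.0747]
eef_rot: [-0.001, 0.486, 0.874, -0.001]
wrist_force: [-8.2, -3.6, 8.4]
opening: 0.494
time_s: 15.4
eef_pos: [0.6097, 0.0872, 0.0747]
eef_rot: [-0.001, 0.598, 0.801, -0.002]
wrist_force: [-9.1, -2.8, 9.5]
opening: 0.498
yaw 1.859 q1,6 [-0.05 -0.34] t 15.4 lin [0.     0.0014 0.    ] rz 0.0141 F [-9.1 -2.8  9.5]
[-0.44857869  1.48775521  0.08819018]
[319.0802579  361.77385261] [392.44876179 307.79488513]
```

View pics/w6.png

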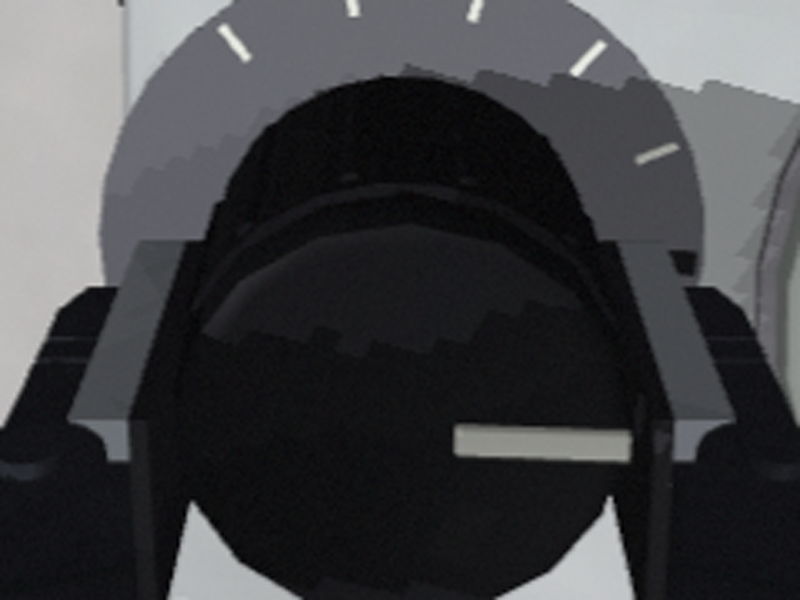

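Pointer in this view runs (455,440)→(630,445), so it has not slipped in the grip. The bold line is only partly visible at (683,262) beside the pad. I'll work out its yaw, then release, retreat and measure in the open.

```bash
python3 - <<'E'
from h import *
m=np.load("w6.npy",allow_pickle=True).item()
f=lambda x,y,z=.091:plane(m,(200+x/3.333-.4,230+y/3.333-.4),z)[:2]
a=f(455,440);b=f(630,445);d=b-a;print("pointer",np.arctan2(d[1],d[0]),a,b,f(683,262,.0505))
E
python3 -m inch '{"linear":[[0,0,0],[0,0,0],[0,0,0],[0,0,0],[0,0,0]],"rot":[[0,0,0],[0,0,0],[0,0,0],[0,0,0],[0,0,0]],"claw":[0.7,1,1,1,1]}'
python3 -m inch '{"linear":[[0,0,-0.01],[0,0,-0.03],[0,0,-0.06],[0,0,-0.1],[0,0,-0.14]],"rot":[[0,0,0],[0,0,0],[0,0,0],[0,0,0],[0,0,0]],"claw":[1,1,1,1,1]}'
python3 - <<'E'
from h import *
goto([.611,.0876,.0747],1.845)
im=cv2.cvtColor(camera("wrist"),cv2.COLOR_RGB2BGR);m=camera_model("wrist");np.save("w7.npy",m,allow_pickle=True);cv2.imwrite("pics/w7f.png",im)
p=proj(m,[.611,.088,.07]).astype(int);x,y=p-60;print(x,y)
cv2.imwrite("pics/w7.png",cv2.resize(im[y:y+120,x:x+120],(600,600),interpolation=cv2.INTER_CUBIC))
E
```

```text
pointer 0.2567906789456398 [0.61608293 0.08957236] [0.63196135 0.09374184] [0.64442781 0.0959144 ]
time_s: 16.08
eef_pos: [0.6112, 0.0878, 0.0743]
eef_rot: [0.0, 0.598, 0.801, 0.0]
wrist_force: [0.1, -0.2, -0.0]
opening: 0.999
time_s: 16.7
eef_pos: [0.6114, 0.0878, 0.2174]
eef_rot: [0.001, 0.598, 0.801, 0.001]
wrist_force: [1.1, -0.2, -0.5]
opening: 1.003
yaw 1.859 q1,6 [-0.05 -0.34] t 16.7 lin [-0.     -0.0006  0.1427] rz 0.0138 F [ 1.1 -0.2 -0.5]
250 158
```

View pics/w7.png

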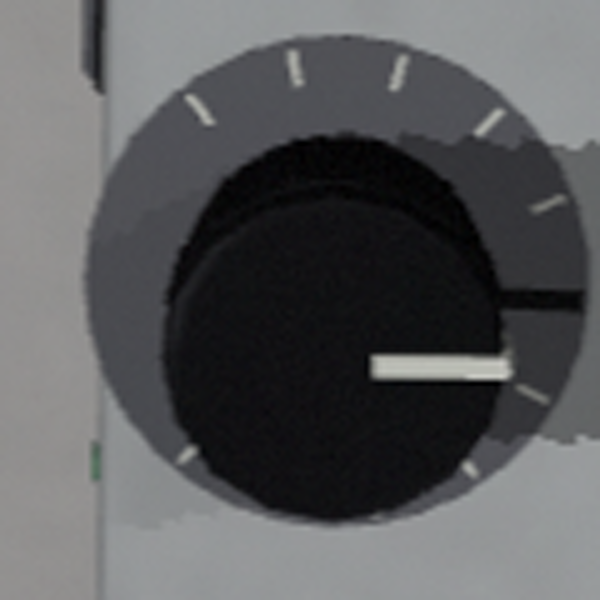

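The open view shows the pointer (372,367)→(510,368), the bold line (500,298)→(582,301) and the knob's bottom close on the dial. I'll compare the angles.

```bash
python3 - <<'E'
from h import *
m=np.load("w7.npy",allow_pickle=True).item();im=cv2.imread("pics/w7f.png");g=im.max(axis=2).astype(int)
f=lambda x,y,z:plane(m,(x,y),z)[:2]
def axis(mask):
    n,l,st,ce=cv2.connectedComponentsWithStats(mask.astype(np.uint8));i=1+np.argmax(st[1:,4]);P=np.argwhere(l==i)[:,::-1].astype(np.float32)
    vx,vy,x,y=cv2.fitLine(P,cv2.DIST_L2,0,.01,.01).ravel();t=(P-[x,y])@[vx,vy];return [(x+vx*s,y+vy*s) for s in(t.min(),t.max())]
M=np.zeros(g.shape,bool);M[225:240,318:356]=1
a,b=[f(*p,.091) for p in axis((im.min(axis=2)>130)&M)]
M[:]=0;M[214:221,352:370]=1
c,d=[f(*p,.0505) for p in axis((g<40)&M)]
o=np.array([.6112,.088]);an=lambda v:np.arctan2(v[1],v[0]).round(3)
if np.hypot(*(a-o))>np.hypot(*(b-o)):a,b=b,a
if np.hypot(*(c-o))>np.hypot(*(d-o)):c,d=d,c
print("ptr",a,b,an(b-a),an((a+b)/2-o),"line",c,d,an(d-c),an((c+d)/2-o),an(d-b))
# axis from knob top disc and dial
q=lambda x,y,z:f(250+x/5-.4,158+y/5-.4,z)
print("knobtop",q(332,358,.091),"dial",q(336,278,.0505),"diam",np.hypot(*(q(164,358,.091)-q(502,358,.091))),np.hypot(*(q(86,278,.0505)-q(588,278,.0505))))
E
```

```text
ptr [0.62099362 0.08832114] [0.63748127 0.09229724] 0.237 0.127 line [0.64161791 0.09225021] [0.65178674 0.0947903 ] 0.245 0.154 0.173
knobtop [0.61520958 0.0875014 ] dial [0.61578814 0.08799817] diam 0.04368835348211303 0.07391727942108282
```

Pointer and line directions agree within 0.01 rad (0.237 vs 0.245). Knob and dial centres coincide to under 1 mm at the home height, and 14 mm too high would show as about 4 mm, so the knob is home. The gripper is clear above it.

```bash
python3 -c "
from bench import ctrl,get_obs
print(ctrl.hand_in(),get_obs()['time_s'])"
```

```text
the job is handed in; nothing more can be done
the job is handed in; nothing more can be done
```

The knob is on the stirrer, fully home, with its pointer at the bold line. The job was handed in at about 17 s of the 72 s allowed.

**What I did:** I gripped the black knob, set it round the shaft and pressed on the key with about 2–3 N. I turned it about 0.2 rad anticlockwise until the upward force vanished, then lowered it with almost no force to a firm stop. The highest force I read was 11.6 N upward, and only once the knob was home. I then turned it clockwise by about 1.47 rad, let go and backed off 0.14 m.

**Last checks, from the open view after release:**
- **Pointer:** it reads 0.237 rad and the line 0.245 rad.
- **Seating:** the stop came 13–14 mm below the contact on the key. The knob and dial centres agree to under 1 mm at the home height.

**What disagreed or was not checked:**
- **Camera offset:** that last wrist picture placed the stirrer about 4 mm farther in x than the earlier views. The arm was probably still settling, so I relied only on relative angles. Angles taken from the earlier shaft position differed by 0.03 rad.
- **Side force:** while turning, there was about 9 N of side force on the knob, which went away on release.
- **Bystanders:** I never brought the gripper down near the beaker, vial or petri dish, but I did not measure their positions again at the end.
- **Picture count:** I viewed 11 pictures, one over the budget, for the final check.

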